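# Clear the drilling jig and hold a rack foot in its corner

## Task

Take the timber offcut that was left in the corner of the drilling jig and put it in the grey tray, then put the steel rack foot on the jig's base plate with its long side along the far fence and press it into the corner, so that it lies flat and firmly touches both fences at once. Finish while still holding the foot pressed into the corner, ready for drilling: do not let go of it. Leave everything else on the bench where it is.

Things in the scene. Friction and masses are not known exactly. Their poses are not given: they have to be found in the camera images.
- jig: drilling jig fixed to the bench: plywood base plate 240 x 240 x 15 mm with two low aluminium fences on top, at its +x and +y sides; the near (-x) and right (-y) sides are open. Origin at the centre of its underside, z up. The inner faces of the fences lie at jig x = +90 mm (far fence) and jig y = +90 mm (side fence). Yaw within about 20 degrees of the bench's axes
- jig_corner (a point): the point on the base plate's top (15 mm above the bench) where the inner faces of the two fences meet; the same axes as the jig
- long_fence: the far fence, a rigid bar along the jig's y axis, 225 long x 25 wide x 16 mm high (top 31 mm above the bench); origin at the centre of its underside, axes parallel to the jig's
- short_fence: the side fence, a rigid bar along the jig's x axis at its +y side, 190 long x 25 wide x 16 mm high (top 31 mm above the bench); origin at the centre of its underside, axes parallel to the jig's
- foot: steel rack foot, 0.35 to 0.7 kg, on the bench: plate 80 (its x) x 110 (its y) x 8 mm, in its middle an upright square stub 40 x 40 mm, sides parallel to the plate's, top 72 mm above the underside. Origin: centre of the underside. Either way round will do. Seated, its y is parallel to the jig's y, its origin 40 mm in x, 55 mm in y from the corner. Rubs on the jig and fences (friction 0.5 to 0.7)
- offcut: timber offcut 38 mm (its x) x 60 mm (its y) x 45 mm high, 70 g, standing on the jig's base plate in the fence corner area; origin at the centre of its underside
- offcut_center (a point): the middle of the timber offcut
- tray: open grey plastic tray, 140 mm (its x) x 150 mm (its y), 30 mm high, walls 4 mm, floor 4 mm thick, fixed to the bench right of the jig; origin at the centre of its underside
- tape: roll of paper tape lying flat on the jig's base plate, in the near right part; 64 mm outside diameter, 14 mm high; origin at the centre of its underside (leave it alone)
- spray: upright aluminium can, 60 mm diameter, 170 mm high, left of the jig; origin at the centre of its underside (leave it alone)
- screwdriver: screwdriver, 200 mm, lying crosswise behind the jig; origin at the underside near its middle (leave it alone)
- mug: white mug, 80 mm diameter, 90 mm high, at the right; origin at the centre of its underside (leave it alone)
- carton: cardboard box 100 x 75 x 60 mm at the right; origin at the centre of its underside (leave it alone)
- timber: longer piece of timber, 150 x 38 x 45 mm, left of and behind the jig; not the offcut; origin at the centre of its underside (leave it alone)
- castor: castor with steel plate, standing wheel up, 85 mm high, at the back; origin at the centre of its underside (leave it alone)
Mind the look-alikes: they are no part of the job. Leave any pink or yellow look-alike of the foot alone.

How it is judged (in metres and radians):
On the way:
1. the offcut lies in the tray, let go (x of offcut_center in the frame of tray between -0.066 and 0.066 m and y of offcut_center in the frame of tray between -0.071 and 0.071 m and z of offcut_center in the frame of tray below 0.05 m and contact force between the fingers and offcut below 0.1 N and linear speed of offcut below 0.03 m/s), for 0.2 s.
At the end, for the whole second after the job is handed in: Offcut at rest in the tray, let go. Foot flat on the base plate (4 mm, 0.05 rad), long side along the far fence within 0.06 rad, origin 36-46 and 51-61 mm from the two faces, pressed on each fence with over 2 N and still held by the robot (over 1 N) (all of step 1 and contact force between foot and long_fence above 2 N and contact force between foot and short_fence above 2 N and contact force between any of the fingers, the arm and foot above 1 N and angle between the y axis of foot and the y axis of jig, either way round below 0.06 rad and angle between foot's own z axis and vertical below 0.05 rad and x of foot in the frame of jig_corner between -0.046 and -0.036 m and y of foot in the frame of jig_corner between -0.061 and -0.051 m and z of foot in the frame of jig_corner between -0.004 and 0.004 m and linear speed of foot below 0.02 m/s); the arm keeps its last pose, push and grip.
It fails at once if another thing on the bench was moved by more than 30 mm (distance of any of tape, spray, screwdriver, mug, carton, timber, castor from where it was at the start of the episode above 0.03 m).
It also fails if it takes over 69 s, if anything falls off the work surface, if the arm or the gripper's body presses on something with over 40 N, if the wrist force passes 120 N, or if a joint passes its speed limit or range.

## Robot

A 6-joint arm with a two-finger parallel gripper is mounted at the origin on the work surface. World frame = base frame: x ahead of the robot, y to its left, z up, the work surface at z = 0. Lengths are in m, angles in degrees, forces in N, time in s.
With the tool pointing down it reaches from about 0.225 to 0.875 m from the base axis. Payload 3.4 kg.
Tool frame: the origin (TCP) lies at the centre of the arm's flange, where the gripper is bolted on; the fingertips stand 173 mm ahead of it and the grasp point (between the pads) lies 155 mm ahead of it (manip.nose_length is the distance from the TCP to the fingertips, in m); z points along the fingers, y is the direction in which the jaws open and shut (so a half turn about z gives the same grasp; the last joint's range is limited). The gripper opens to 85 mm and grips with 20 to 120 N. Pads are 22 mm wide; open, the fingers measure 114 mm over their backs; the gripper's body (76 mm by 85 mm) begins 54 mm behind the grasp point. The pads swing forward as they close: fully open they stand 13 mm farther back than shut.
Start: joints at [-77.636, 15.808, 86.224, -0, 77.962, -6.933], TCP at [0.19, -0.543, 0.405] pointing down, gripper open.
Joint ranges: [-165.64, 165.64], [-43.16, 119.46], [12.63, 154.43], [-67.54, 247.53], [6.08, 155.33], [-154.97, 154.97]. Speed limits (degrees/s): [147.25, 147.25, 180, 180, 180, 180].

## Interface

Orientations are given as a 3x3 rotation matrix whose columns are the frame's x, y, z axes.
In Python, from cell import sensors, grab_frame, camera_params, job, manip gives the robot as it stands.
- The arm moves only by the tool jog_arm, never from a script. Its argument "deltas" is a list of rows, each an object with "gripper": the finger opening in m, from 0 to 0.0854; "slide": the shift along the tool's x, y, z in m, a list of three; "turn": the turn, a rotation vector about the tool's x, y, z in rad, a list of three. A call has exactly 5 rows; each row shifts and turns the commanded pose from where the row before left it, along the tool's axes as they then stand; what a row does not reach is not made up. A row lasts 1/10 s, in which the tool goes at most 50 mm and 8.59 degrees, less where a joint would pass 70% of its speed; a pose out of reach is approached as far as the arm can. A call is refused whole if a number of a shift passes 0.05 or a number of a turn 0.15, either way. A call with a gripper value outside its range is refused whole. The fingers move at their own pace and stop on an object; "grip_force" is the grip in N (left out, the last holds). Time passes only in rows, so rows that do not move let the fingers close, or fill a call up. It gives the time, the measured TCP pose, the force and the opening at its end, in the units of the state.
- sensors.read_state(): the state, without advancing time (a new reading comes with each control period).
- grab_frame(name): name is "scene" or "top"; returns (picture, depth): 420x560x3 uint8, blue, green, red; 420x560 float32, m along the optical axis (not along the pixel's ray), 0 where there is no reading.
- camera_params(name): a dict with "fov_y" (degrees; the focal length in pixels is half the picture's height over the tangent of half this angle, whatever the lens; pixels are square), "cx", "cy" (the principal point, pixels), "k1" (the pictures are not rectified: a ray, as slopes to the right and down, at radius r is drawn at 1 + k1 r^2 times it, then the intrinsics apply), "R" (3x3) and "t" (3): a world point X has camera coordinates R X + t. Camera axes: x right, y down, z forward; pixel columns grow to the right and rows downward; lengths in m; the calibration is good to about 2 mm. A picture is of the moment at which its call begins. camera_params takes no time and is no camera call.
- job.job_done(): hands the job in, once; it reports no verdict.
The state is a dict: "time_s": time; "joints": joint angles; "dq": joint speeds; "tau": joint torques, N m; "tool_pos": TCP position; "tool_rot": TCP orientation; "force": force on the tool from outside, world axes, zero at the start; "ft_torque": the same for the moment, N m; "opening": finger opening in m.
Only numpy, scipy, OpenCV 4.12 (cv2) and the standard library are available. Lean on these libraries where they do the work, as an engineer would, in place of code of your own. Each camera call takes 0.05 s, during which the arm holds its last target.

## Working session

There is one attempt and no reset: what is moved stays moved. The work goes in short steps, Python scripts to look and compute and a tool call to move; the robot and the scene stay as the last step left them, time stands still between calls to the robot, and variables do not carry over. Pictures are saved under pics/ and viewed, and the job is handed in when it is done.

Besides the shell and the picture viewer there is one more tool, called after "Emit:" as name(argument=value, ...) on one line, values as JSON. jog_arm: Moves the arm, as the interface text tells. Its arguments: {"type":"object","properties":{"deltas":{"type":"array","items":{"type":"object","properties":{"gripper":{"type":"number"},"slide":{"type":"array","items":{"type":"number"}},"turn":{"type":"array","items":{"type":"number"}}}}},"grip_force":{"type":"number"}},"required":["deltas"]}

```bash
ls; mkdir -p pics
python3 - <<'E'
from cell import sensors, grab_frame, camera_params, job, manip
import cv2,numpy as np
print(sensors.read_state())
for n in("scene","top"):
    p=camera_params(n);print(n,p)
    im,d=grab_frame(n);cv2.imwrite(f"pics/{n}0.png",im);np.save(f"pics/{n}0.npy",d);print(im.shape)
E
```

```text
pics
{'time_s': 0.0, 'joints': array([-7.76360613e+01,  1.58491746e+01,  8.62955611e+01, -9.98806928e-04,
        7.79614410e+01, -6.93151294e+00]), 'dq': array([0.06575834, 0.00259081, 0.10824783, 0.09185645, 0.08469143,
       0.08265022]), 'tau': array([-1.12559997e-04, -4.16774189e+01, -2.45805466e+01, -1.44037535e-04,
        1.10448452e-02,  2.50443549e-06]), 'tool_pos': array([ 0.18996211, -0.5424963 ,  0.40382159]), 'tool_rot': array([[ 9.43826022e-01,  3.30442535e-01, -4.13447200e-04],
       [ 3.30442729e-01, -9.43824316e-01,  1.80650144e-03],
       [ 2.06723393e-04, -1.84164369e-03, -9.99998283e-01]]), 'force': array([-0.2933087 , -0.33951029, -0.35241367]), 'ft_torque': array([-0.00384611,  0.0059432 ,  0.02466027]), 'opening': 0.08545618529919245}
scene {'fov_y': 47.980639872452244, 'cx': 282.7745689148951, 'cy': 210.38246871256308, 'k1': -0.1627373251508711, 'R': array([[-0.48454309,  0.87473066,  0.00801616],
       [ 0.68974427,  0.38767691, -0.61152225],
       [-0.53802494, -0.29077978, -0.79118663]]), 't': array([ 0.28706777, -0.34270959,  1.60124377])}
(420, 560, 3)
top {'fov_y': 48.617448184967124, 'cx': 279.4718986907761, 'cy': 210.83761577942633, 'k1': -0.039274642866180744, 'R': array([[-0.00917423, -0.99995462,  0.00256711],
       [-0.99753412,  0.00897332, -0.0696072 ],
       [ 0.06958101, -0.00319937, -0.99757117]]), 't': array([-0.04919358,  0.54466196,  1.62504382])}
(420, 560, 3)
```

View pics/scene0.png

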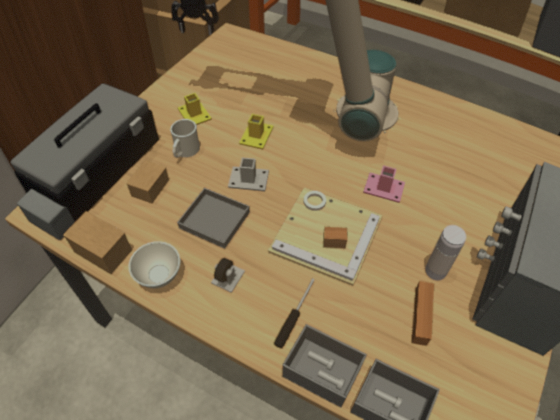

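View pics/top0.png

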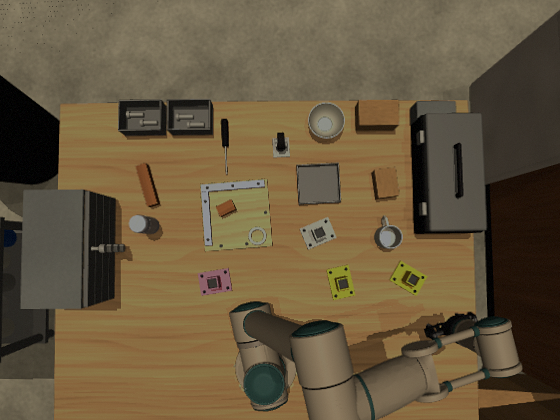

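The top view shows the jig at about (236,215), offcut at (227,208), tape at (258,236), tray at (318,185) and the grey foot at (319,233). The pink foot is at (215,282) and the yellow ones at (341,283) and (408,278). Next I measure these with depth.

```bash
cat > h.py <<'E'
import numpy as np,cv2
from cell import sensors, grab_frame, camera_params
def K(p,h=420):
    f=h/2/np.tan(np.radians(p['fov_y']/2)); return np.array([[f,0,p['cx']],[0,f,p['cy']],[0,0,1]])
# model: distorted=ray*(1+k1 r^2): the OpenCV model
def cloud(name,d):
    p=camera_params(name);h,w=d.shape
    u,v=np.meshgrid(np.arange(w),np.arange(h))
    s=cv2.undistortPointsIter(np.stack([u,v],-1).reshape(-1,1,2).astype(float),K(p),np.array([p['k1'],0,0,0.]),None,None,(cv2.TERM_CRITERIA_COUNT,40,1e-9)).reshape(h,w,2)
    c=np.dstack([s*d[...,None],d])
    return (c-p['t'])@p['R']
def proj(name,X):
    p=camera_params(name)
    return cv2.projectPoints(np.array(X,float).reshape(-1,1,3),cv2.Rodrigues(p['R'])[0],p['t'],K(p),np.array([p['k1'],0,0,0.]))[0].reshape(-1,2)
E
python3 - <<'E'
from h import *
for n in("top","scene"):
    d=np.load(f"pics/{n}0.npy");W=cloud(n,d);np.save(f"pics/{n}W.npy",W)
    pts={"top":{'bench':(290,260),'plate':(240,230),'off':(227,208),'tray':(318,185),'foot':(319,233),'fence':(206,215),'tape':(258,236)},"scene":{'bench':(260,190),'off':(336,234),'tray':(213,218),'stub':(248,163)}}[n]
    for k,(u,v) in pts.items(): print(n,k,W[v,u].round(4))
W=np.load("pics/topW.npy");im=cv2.imread("pics/top0.png")
cv2.imwrite("pics/crop.png",cv2.resize(im[165:265,190:350],None,fx=5,fy=5,interpolation=cv2.INTER_CUBIC))
z=W[165:265,190:350,2]
cv2.imwrite("pics/cropz.png",cv2.resize(np.clip(z/0.08*255,0,255).astype(np.uint8),None,fx=5,fy=5,interpolation=cv2.INTER_NEAREST))
im=cv2.imread("pics/scene0.png")
cv2.imwrite("pics/crops.png",cv2.resize(im[140:290,170:390],None,fx=3.6,fy=3.6,interpolation=cv2.INTER_CUBIC))
E
```

```text
top bench [ 0.3702 -0.0899  0.0035]
top plate [0.478  0.0864 0.0105]
top off [0.553  0.1273 0.0566]
top tray [ 0.6369 -0.1932  0.0034]
top foot [ 0.4639 -0.1899  0.0522]
top fence [0.5308 0.2033 0.0354]
top tape [0.4562 0.0228 0.0087]
scene bench [ 0.4882 -0.1337  0.0027]
scene off [0.5598 0.1382 0.0591]
scene tray [ 0.6393 -0.1969  0.001 ]
scene stub [ 0.4497 -0.1958  0.0494]
```

View pics/crop.png

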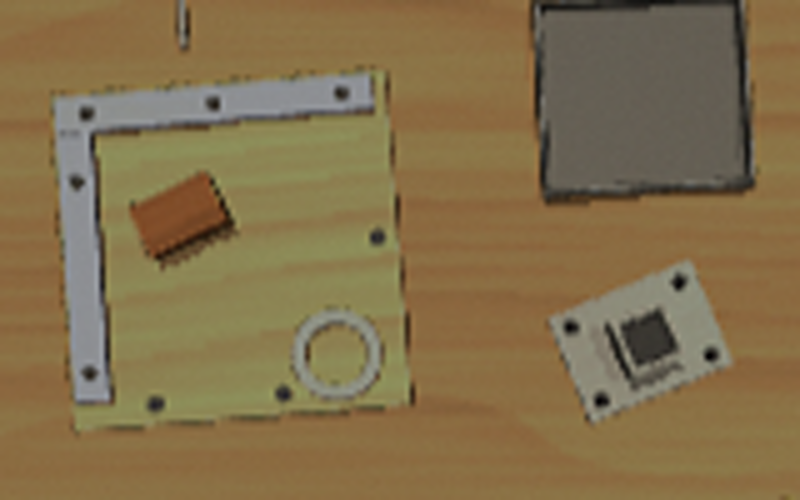

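View pics/crops.png

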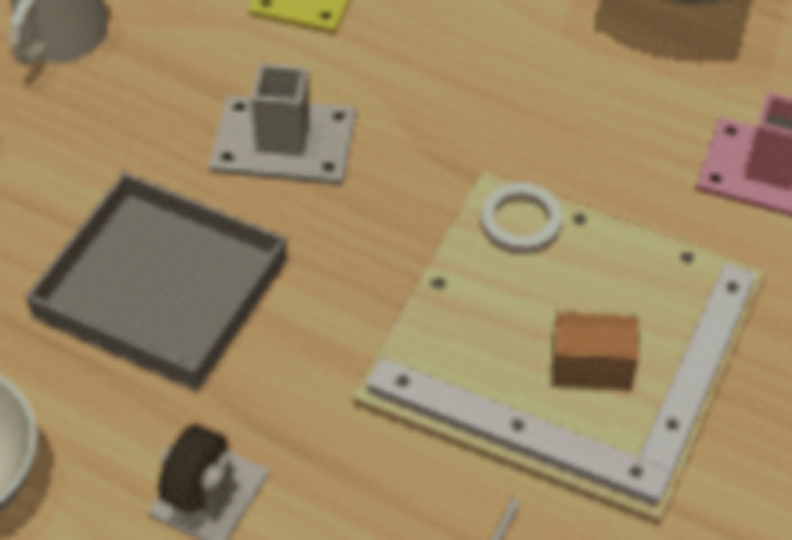

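View pics/cropz.png

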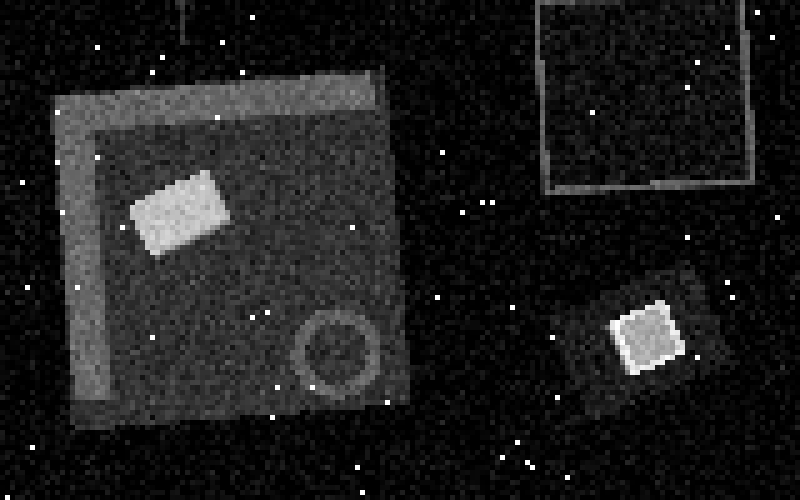

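```bash
cat >> h.py <<'E'
def onplane(name,uv,z):
    p=camera_params(name)
    s=cv2.undistortPointsIter(np.array(uv,float).reshape(-1,1,2),K(p),np.array([p['k1'],0,0,0.]),None,None,(cv2.TERM_CRITERIA_COUNT,40,1e-9)).reshape(-1,2)
    r=np.c_[s,np.ones(len(s))]@p['R']; c=-p['R'].T@p['t']
    return (c+r*((z-c[2])/r[:,2])[:,None])[:,:2]
def rect(name,mask,z):
    m=mask.astype(np.uint8)
    n,l,st,_=cv2.connectedComponentsWithStats(m)
    i=1+np.argmax(st[1:,4]); m=(l==i).astype(np.uint8)
    # pixel area moments on plane
    v,u=np.nonzero(m); P=onplane(name,np.c_[u,v],z)
    cs=max(cv2.findContours(m,cv2.RETR_EXTERNAL,cv2.CHAIN_APPROX_NONE)[0],key=len).reshape(-1,2)
    r=cv2.minAreaRect(onplane(name,cs,z).astype(np.float32)*1000)
    return P.mean(0)*1000,r,len(v)
E
python3 - <<'E'
from h import *
W=np.load("pics/topW.npy");im=cv2.imread("pics/top0.png").astype(int);W[...,2]=cv2.medianBlur(W[...,2].astype(np.float32),3)
z=W[...,2];X=W[...,0];Y=W[...,1]
hsv=cv2.cvtColor(im.astype(np.uint8),cv2.COLOR_BGR2HSV)
win=lambda u0,u1,v0,v1:np.pad(np.ones((v1-v0,u1-u0),bool),((v0,420-v1),(u0,560-u1)))
print('off',rect('top',(z>.045)&win(210,240,195,220),.06))
print('stub',rect('top',(z>.04)&win(305,335,220,245),.072))
print('footplate',rect('top',(hsv[...,1]<60)&win(298,340,215,251),.008))
print('tray',rect('top',(hsv[...,1]<60)&win(294,343,160,208),.03))
print('jigall',rect('top',(z>.011)&win(195,277,175,255),.015))
print('fences',rect('top',(hsv[...,1]<60)&win(195,270,175,250)&(z>.02),.031))
print(hsv[215,206],hsv[230,306],hsv[200,320],hsv[260,300])
E
```

```text
off (array([555.68207299, 133.15056214]), ((555.9560546875, 132.8074951171875), (38.81471252441406, 60.134796142578125), 26.20691680908203), 201)
stub (array([ 466.64623554, -188.12544335]), ((466.5924072265625, -188.1134033203125), (39.801300048828125, 41.77803421020508), 22.384082794189453), 143)
footplate (array([ 465.88879951, -188.66228576]), ((465.80926513671875, -188.55322265625), (79.61396789550781, 109.31720733642578), 21.74536895751953), 687)
tray (array([ 639.00412236, -191.68865391]), ((640.6375122070312, -191.9918212890625), (141.31622314453125, 148.92355346679688), 2.4874119758605957), 1624)
jigall (array([533.71900581, 102.07514604]), ((534.2333374023438, 101.97544860839844), (239.88671875, 239.95794677734375), 4.124463081359863), 4538)
fences (array([584.14562925, 153.34638761]), ((542.08984375, 105.06278991699219), (213.166015625, 225.0176544189453), 4.161414623260498), 858)
[110  10 146] [ 27  37 145] [ 20  45 102] [ 17 136 139]
```

```bash
cat >> h.py <<'E'
def plan(x,y,z,yaw):
    s=sensors.read_state();R=np.array(s['tool_rot']);p=np.array(s['tool_pos'])
    psi=np.degrees(np.arctan2(R[1,0],R[0,0]))
    a=np.radians(yaw);Rt=np.array([[np.cos(a),np.sin(a),0],[np.sin(a),-np.cos(a),0],[0,0,-1]])
    d=np.array([x,y,z])-p
    rv=cv2.Rodrigues(R.T@Rt)[0].ravel()
    print('t',round(s['time_s'],2),'pos',p.round(4),'yaw',round(psi,2),'F',np.round(s['force'],1),'open',round(s['opening'],4),'j',np.round(s['joints'],0))
    print(' turn',rv.round(4),'slide now',(R.T@d).round(4),'slide after turn',(Rt.T@d).round(4))
E
python3 - <<'E'
from h import *
plan(.556,.133,.3,26.2)
print(onplane('top',[(208.4,191.4)],.015),onplane('top',[(208.4,191.4)],.031))
E
```

```text
t 0.1 pos [ 0.19   -0.5425  0.4039] yaw 19.29 F [ 0.8  0.2 -0.5] open 0.0856 j [-78.  16.  86.  -0.  78.  -7.]
 turn [-0.0017 -0.0003 -0.1205] slide now [ 0.5687 -0.5165  0.1049] slide after turn [ 0.6267 -0.4445  0.1039]
[[0.61606476 0.19804512]] [[0.61425206 0.19564216]]
```

Emit:
jog_arm(deltas=[{"gripper": 0.0854, "slide": [0, 0, 0], "turn": [0, 0, -0.12]}, {"gripper": 0.0854, "slide": [0.02, -0.014, 0], "turn": [0, 0, 0]}, {"gripper": 0.0854, "slide": [0.037, -0.026, 0], "turn": [0, 0, 0]}, {"gripper": 0.0854, "slide": [0.037, -0.026, 0], "turn": [0, 0, 0]}, {"gripper": 0.0854, "slide": [0.037, -0.026, 0], "turn": [0, 0, 0]}], grip_force=40)

```text
time_s: 0.6
tool_pos: [0.2674, -0.4009, 0.4041]
tool_rot: [[0.898, 0.44, -0.0], [0.44, -0.898, 0.001], [0.0, -0.001, -1.0]]
force: [1.7, -0.1, 1.1]
opening: 0.0855
```

Emit:
jog_arm(deltas=[{"gripper": 0.0854, "slide": [0.037, -0.026, 0], "turn": [0, 0, 0]}, {"gripper": 0.0854, "slide": [0.037, -0.026, 0], "turn": [0, 0, 0]}, {"gripper": 0.0854, "slide": [0.037, -0.026, 0], "turn": [0, 0, 0]}, {"gripper": 0.0854, "slide": [0.037, -0.026, 0], "turn": [0, 0, 0]}, {"gripper": 0.0854, "slide": [0.037, -0.026, 0], "turn": [0, 0, 0]}])

```text
time_s: 1.1
tool_pos: [0.376, -0.2023, 0.4045]
tool_rot: [[0.898, 0.441, -0.0], [0.441, -0.898, 0.0], [-0.0, -0.0, -1.0]]
force: [1.0, 0.9, 0.3]
opening: 0.0853
```

Emit:
jog_arm(deltas=[{"gripper": 0.0854, "slide": [0.037, -0.026, 0], "turn": [0, 0, 0]}, {"gripper": 0.0854, "slide": [0.037, -0.026, 0], "turn": [0, 0, 0]}, {"gripper": 0.0854, "slide": [0.037, -0.026, 0.01], "turn": [0, 0, 0]}, {"gripper": 0.0854, "slide": [0.037, -0.026, 0.02], "turn": [0, 0, 0]}, {"gripper": 0.0854, "slide": [0.037, -0.026, 0.03], "turn": [0, 0, 0]}])

```text
time_s: 1.6
tool_pos: [0.4837, -0.007, 0.3474]
tool_rot: [[0.897, 0.442, 0.004], [0.442, -0.897, -0.001], [0.003, 0.002, -1.0]]
force: [0.5, -0.8, 0.1]
opening: 0.0852
```

Emit:
jog_arm(deltas=[{"gripper": 0.0854, "slide": [0.037, -0.026, 0.02], "turn": [0, 0, 0]}, {"gripper": 0.0854, "slide": [0.037, -0.026, 0.02], "turn": [0, 0, 0]}, {"gripper": 0.0854, "slide": [0.03, -0.022, 0], "turn": [0, 0, 0]}, {"gripper": 0.0854, "slide": [0.018, -0.013, 0], "turn": [0, 0, 0]}, {"gripper": 0.0854, "slide": [0, 0, 0], "turn": [0, 0, 0]}])

```text
time_s: 2.1
tool_pos: [0.5549, 0.1254, 0.3062]
tool_rot: [[0.896, 0.444, -0.0], [0.444, -0.896, 0.001], [0.0, -0.001, -1.0]]
force: [-0.9, 0.6, -1.2]
opening: 0.0854
```

Run:
```python
from h import *
plan(.556,.133,.2,26.2)
```

```text
t 2.1 pos [0.5549 0.1254 0.3062] yaw 26.36 F [-0.9  0.6 -1.2] open 0.0854 j [ 6. 19. 96.  0. 65. 69.]
 turn [-0.0007 -0.0004  0.0028] slide now [ 0.0043 -0.0062  0.1062] slide after turn [ 0.0043 -0.0063  0.1062]
```

Emit:
jog_arm(deltas=[{"gripper": 0.0854, "slide": [0.0045, -0.0063, 0.02], "turn": [0, 0, 0]}, {"gripper": 0.0854, "slide": [0, 0, 0.03], "turn": [0, 0, 0]}, {"gripper": 0.0854, "slide": [0, 0, 0.03], "turn": [0, 0, 0]}, {"gripper": 0.0854, "slide": [0, 0, 0.02], "turn": [0, 0, 0]}, {"gripper": 0.0854, "slide": [0, 0, 0.006], "turn": [0, 0, 0]}])

```text
time_s: 2.6
tool_pos: [0.5534, 0.1295, 0.1987]
tool_rot: [[0.898, 0.441, -0.006], [0.441, -0.898, -0.001], [-0.006, -0.001, -1.0]]
force: [-0.3, 0.5, 1.3]
opening: 0.0858
```

Emit:
jog_arm(deltas=[{"gripper": 0.0854, "slide": [0, 0, 0], "turn": [0, 0, 0]}, {"gripper": 0.045, "slide": [0, 0, 0], "turn": [0, 0, 0]}, {"gripper": 0.045, "slide": [0, 0, 0], "turn": [0, 0, 0]}, {"gripper": 0.045, "slide": [0, 0, 0], "turn": [0, 0, 0]}, {"gripper": 0.045, "slide": [0, 0, 0], "turn": [0, 0, 0]}])

```text
time_s: 3.1
tool_pos: [0.5557, 0.1306, 0.2026]
tool_rot: [[0.897, 0.441, 0.003], [0.441, -0.897, 0.0], [0.003, 0.001, -1.0]]
force: [-0.1, -1.2, 5.9]
opening: 0.0594
```

Run:
```python
from h import *
plan(.556,.133,.2,26.2)
im,d=grab_frame('scene');cv2.imwrite("pics/s1.png",cv2.resize(im[120:300,240:420],None,fx=3,fy=3,interpolation=cv2.INTER_CUBIC))
```

```text
t 3.1 pos [0.5557 0.1306 0.2026] yaw 26.18 F [-0.1 -1.2  5.9] open 0.0594 j [  6.  26. 103.  -0.  51.  70.]
 turn [ 0.0013 -0.0029 -0.0004] slide now [ 0.0013 -0.002   0.0026] slide after turn [ 0.0013 -0.002   0.0026]
```

View pics/s1.png

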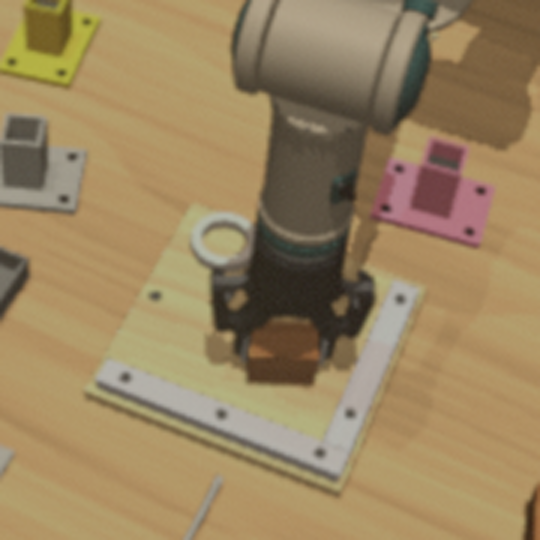

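The offcut is gripped at 59.4 mm, as its 60 mm length requires. Next I lift it and carry it to the tray.

Emit:
jog_arm(deltas=[{"gripper": 0.045, "slide": [0, 0, -0.015], "turn": [0, 0, 0]}, {"gripper": 0.045, "slide": [0, 0, -0.035], "turn": [0, 0, 0]}, {"gripper": 0.045, "slide": [0, 0.01, -0.035], "turn": [0, 0, 0]}, {"gripper": 0.045, "slide": [-0.006, 0.03, -0.015], "turn": [0, 0, 0]}, {"gripper": 0.045, "slide": [-0.009, 0.042, 0], "turn": [0, 0, 0]}])

```text
time_s: 3.65
tool_pos: [0.5785, 0.0511, 0.3046]
tool_rot: [[0.896, 0.444, 0.007], [0.444, -0.896, 0.001], [0.006, 0.003, -1.0]]
force: [0.6, -1.2, -0.5]
opening: 0.0594
```

Emit:
jog_arm(deltas=[{"gripper": 0.045, "slide": [-0.009, 0.042, 0], "turn": [0, 0, 0]}, {"gripper": 0.045, "slide": [-0.009, 0.042, 0], "turn": [0, 0, 0]}, {"gripper": 0.045, "slide": [-0.009, 0.042, 0], "turn": [0, 0, 0]}, {"gripper": 0.045, "slide": [-0.009, 0.042, 0], "turn": [0, 0, 0]}, {"gripper": 0.045, "slide": [-0.009, 0.036, 0], "turn": [0, 0, 0]}])

```text
time_s: 4.15
tool_pos: [0.6276, -0.1547, 0.3011]
tool_rot: [[0.898, 0.441, 0.001], [0.441, -0.898, -0.001], [0.0, 0.001, -1.0]]
force: [0.9, -0.1, -1.0]
opening: 0.0591
```

Emit:
jog_arm(deltas=[{"gripper": 0.045, "slide": [-0.007, 0.025, 0], "turn": [0, 0, 0]}, {"gripper": 0.045, "slide": [0, 0.015, 0], "turn": [0, 0, 0]}, {"gripper": 0.045, "slide": [0, 0, 0.0], "turn": [0, 0, 0]}, {"gripper": 0.045, "slide": [0, 0, 0.0], "turn": [0, 0, 0]}, {"gripper": 0.045, "slide": [0, 0, 0], "turn": [0, 0, 0]}])

```text
time_s: 4.65
tool_pos: [0.6384, -0.1899, 0.301]
tool_rot: [[0.897, 0.442, -0.001], [0.442, -0.897, 0.001], [-0.0, -0.001, -1.0]]
force: [1.2, -0.2, -0.9]
opening: 0.0596
```

Run:
```python
from h import *
plan(.64,-.192,.195,26.2)
im,d=grab_frame('scene');cv2.imwrite("pics/s2.png",im)
```

```text
t 4.65 pos [ 0.6384 -0.1899  0.301 ] yaw 26.25 F [ 1.2 -0.2 -0.9] open 0.0596 j [-23.  27.  83.   0.  70.  41.]
 turn [-0.0013  0.0003  0.0009] slide now [0.0005 0.0027 0.106 ] slide after turn [0.0005 0.0026 0.106 ]
```

View pics/s2.png

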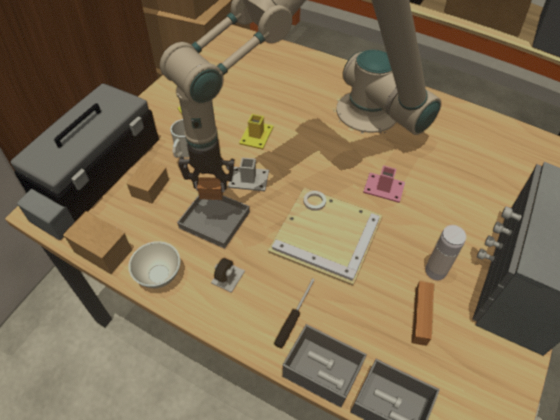

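The offcut hangs over the tray at about (208,185), and the jig corner is now empty. I lower it, release it and lift away.

Emit:
jog_arm(deltas=[{"gripper": 0.045, "slide": [0, 0.002, 0.02], "turn": [0, 0, 0]}, {"gripper": 0.045, "slide": [0, 0, 0.035], "turn": [0, 0, 0]}, {"gripper": 0.045, "slide": [0, 0, 0.03], "turn": [0, 0, 0]}, {"gripper": 0.045, "slide": [0, 0, 0.015], "turn": [0, 0, 0]}, {"gripper": 0.045, "slide": [0, 0, 0.005], "turn": [0, 0, 0]}])

```text
time_s: 5.2
tool_pos: [0.6387, -0.1917, 0.194]
tool_rot: [[0.897, 0.442, -0.004], [0.442, -0.897, 0.002], [-0.003, -0.003, -1.0]]
force: [-0.2, 0.1, -0.3]
opening: 0.0592
```

Emit:
jog_arm(deltas=[{"gripper": 0.045, "slide": [0, 0, 0], "turn": [0, 0, 0]}, {"gripper": 0.045, "slide": [0, 0, 0.0], "turn": [0, 0, 0]}, {"gripper": 0.0854, "slide": [0, 0, 0.0], "turn": [0, 0, 0]}, {"gripper": 0.0854, "slide": [0, 0, 0.0], "turn": [0, 0, 0]}, {"gripper": 0.0854, "slide": [0, 0, 0], "turn": [0, 0, 0]}])

```text
time_s: 5.7
tool_pos: [0.6398, -0.1935, 0.197]
tool_rot: [[0.897, 0.441, 0.002], [0.441, -0.897, -0.001], [0.001, 0.001, -1.0]]
force: [-0.4, -0.1, 1.0]
opening: 0.0855
```

Emit:
jog_arm(deltas=[{"gripper": 0.0854, "slide": [0, 0, -0.01], "turn": [0, 0, 0]}, {"gripper": 0.0854, "slide": [0, 0, -0.03], "turn": [0, 0, 0]}, {"gripper": 0.0854, "slide": [0, 0, -0.04], "turn": [0, 0, 0]}, {"gripper": 0.0854, "slide": [0, 0, -0.03], "turn": [0, 0, 0]}, {"gripper": 0.0854, "slide": [0, 0, 0], "turn": [0, 0, 0.079]}])

```text
time_s: 6.2
tool_pos: [0.641, -0.194, 0.3129]
tool_rot: [[0.93, 0.367, 0.011], [0.367, -0.93, -0.005], [0.008, 0.008, -1.0]]
force: [0.5, 0.5, 1.0]
opening: 0.0856
```

Run:
```python
from h import *
plan(.466,-.1885,.30,21.8)
im,d=grab_frame('scene');cv2.imwrite("pics/s3.png",im)
```

```text
t 6.2 pos [ 0.641  -0.194   0.3129] yaw 21.53 F [0.5 0.5 1. ] open 0.0856 j [-23.  27.  82.  -0.  70.  46.]
 turn [ 0.0082 -0.0083 -0.0047] slide now [-0.1609 -0.0694  0.0109] slide after turn [-0.1605 -0.0701  0.0129]
```

View pics/s3.png

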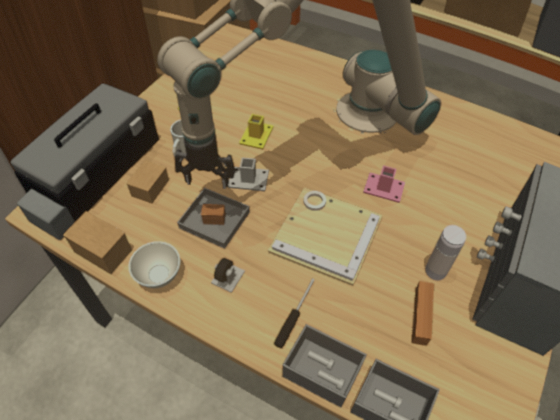

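The offcut lies in the tray at (213,214) with the fingers clear of it. Now I go to the foot.

Emit:
jog_arm(deltas=[{"gripper": 0.0854, "slide": [-0.025, -0.011, 0], "turn": [0, 0, 0]}, {"gripper": 0.0854, "slide": [-0.04, -0.017, 0], "turn": [0, 0, 0]}, {"gripper": 0.0854, "slide": [-0.045, -0.02, 0], "turn": [0, 0, 0]}, {"gripper": 0.0854, "slide": [-0.035, -0.015, 0], "turn": [0, 0, 0]}, {"gripper": 0.0854, "slide": [-0.015, -0.007, 0], "turn": [0, 0, 0]}])

```text
time_s: 6.75
tool_pos: [0.4612, -0.1863, 0.3058]
tool_rot: [[0.929, 0.369, -0.004], [0.369, -0.929, 0.002], [-0.003, -0.003, -1.0]]
force: [0.0, -0.0, -0.3]
opening: 0.0853
```

Emit:
jog_arm(deltas=[{"gripper": 0.0854, "slide": [0, 0, 0.02], "turn": [0, 0, 0]}, {"gripper": 0.0854, "slide": [0, 0, 0.005], "turn": [0, 0, 0]}, {"gripper": 0.0854, "slide": [0, 0, 0], "turn": [0, 0, 0]}, {"gripper": 0.0854, "slide": [0, 0, 0], "turn": [0, 0, 0]}, {"gripper": 0.0854, "slide": [0, 0, 0], "turn": [0, 0, 0]}])

```text
time_s: 7.25
tool_pos: [0.4657, -0.1875, 0.2815]
tool_rot: [[0.929, 0.369, 0.001], [0.369, -0.929, -0.001], [0.001, 0.001, -1.0]]
force: [-0.1, 0.5, -0.0]
opening: 0.0851
```

Run:
```python
from h import *
plan(.466,-.1885,.197,21.8)
```

```text
t 7.25 pos [ 0.4657 -0.1875  0.2815] yaw 21.68 F [-0.1  0.5 -0. ] open 0.0851 j [-30.  16. 106.  -0.  59.  38.]
 turn [ 0.0008 -0.0006 -0.0021] slide now [-0.0002  0.001   0.0845] slide after turn [-0.0001  0.001   0.0845]
```

Emit:
jog_arm(deltas=[{"gripper": 0.0854, "slide": [0, 0.001, 0.02], "turn": [0, 0, 0]}, {"gripper": 0.0854, "slide": [0, 0, 0.03], "turn": [0, 0, 0]}, {"gripper": 0.0854, "slide": [0, 0, 0.022], "turn": [0, 0, 0]}, {"gripper": 0.0854, "slide": [0, 0, 0.01], "turn": [0, 0, 0]}, {"gripper": 0.0854, "slide": [0, 0, 0.002], "turn": [0, 0, 0]}])

```text
time_s: 7.75
tool_pos: [0.4655, -0.1882, 0.1963]
tool_rot: [[0.929, 0.369, -0.002], [0.369, -0.929, 0.001], [-0.001, -0.001, -1.0]]
force: [-0.6, 0.1, 0.1]
opening: 0.085
```

Emit:
jog_arm(deltas=[{"gripper": 0.0854, "slide": [0, 0, 0], "turn": [0, 0, 0]}, {"gripper": 0.025, "slide": [0, 0, 0], "turn": [0, 0, 0]}, {"gripper": 0.025, "slide": [0, 0, 0], "turn": [0, 0, 0]}, {"gripper": 0.025, "slide": [0, 0, 0], "turn": [0, 0, 0]}, {"gripper": 0.025, "slide": [0, 0, 0], "turn": [0, 0, 0]}], grip_force=90)

```text
time_s: 8.25
tool_pos: [0.4659, -0.1886, 0.1981]
tool_rot: [[0.929, 0.369, 0.002], [0.369, -0.929, -0.002], [0.001, 0.002, -1.0]]
force: [-0.4, -1.3, 4.9]
opening: 0.0391
```

Emit:
jog_arm(deltas=[{"gripper": 0.025, "slide": [0, 0, 0], "turn": [0, 0, 0]}, {"gripper": 0.025, "slide": [0, 0, 0], "turn": [0, 0, 0]}, {"gripper": 0.025, "slide": [0, 0, -0.01], "turn": [0, 0, 0]}, {"gripper": 0.025, "slide": [0, 0, -0.02], "turn": [0, 0, 0]}, {"gripper": 0.025, "slide": [0, 0, -0.02], "turn": [0, 0, 0]}])

```text
time_s: 8.75
tool_pos: [0.4645, -0.1876, 0.2466]
tool_rot: [[0.93, 0.369, -0.004], [0.369, -0.93, 0.002], [-0.003, -0.003, -1.0]]
force: [0.5, 0.3, -7.1]
opening: 0.0391
```

Run:
```python
from h import *
a=np.radians(4.15);c=np.array([.5342,.102]);R=np.array([[np.cos(a),-np.sin(a)],[np.sin(a),np.cos(a)]])
cor=c+R@[.09,.09];pre=cor+R@[-.04-.015,-.055-.015]
print(cor,pre)
plan(*pre,.29,4.15)
im,d=grab_frame('scene');cv2.imwrite("pics/s4.png",im)
```

```text
[0.61745091 0.19827713] [0.56766087 0.12448043]
t 8.75 pos [ 0.4645 -0.1876  0.2466] yaw 21.64 F [ 0.5  0.3 -7.1] open 0.0391 j [-30.  18. 108.   0.  54.  38.]
 turn [-0.003   0.003   0.3052] slide now [ 0.2109 -0.2522 -0.043 ] slide after turn [ 0.1255 -0.3038 -0.0434]
```

View pics/s4.png

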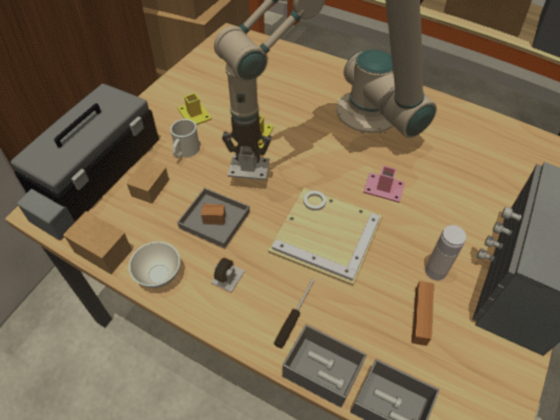

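The foot is in the grip at (248,165), with an opening of 39 mm for the 40 mm stub and about 7 N of weight. I raise it further, turn it to the jig's yaw and carry it over.

Emit:
jog_arm(deltas=[{"gripper": 0.025, "slide": [0, 0, -0.03], "turn": [0, 0, 0.05]}, {"gripper": 0.025, "slide": [0, 0, -0.013], "turn": [0, 0, 0.1]}, {"gripper": 0.025, "slide": [0, 0, 0], "turn": [0, 0, 0.1]}, {"gripper": 0.025, "slide": [0, 0, 0], "turn": [0, 0, 0.055]}, {"gripper": 0.025, "slide": [0.01, -0.024, 0], "turn": [0, 0, 0]}])

```text
time_s: 9.3
tool_pos: [0.4729, -0.1649, 0.2893]
tool_rot: [[0.998, 0.069, -0.002], [0.069, -0.998, -0.001], [-0.002, 0.001, -1.0]]
force: [0.0, 0.6, -5.7]
opening: 0.0388
```

Emit:
jog_arm(deltas=[{"gripper": 0.025, "slide": [0.016, -0.04, 0], "turn": [0, 0, 0]}, {"gripper": 0.025, "slide": [0.016, -0.04, 0], "turn": [0, 0, 0]}, {"gripper": 0.025, "slide": [0.016, -0.04, 0], "turn": [0, 0, 0]}, {"gripper": 0.025, "slide": [0.016, -0.04, 0], "turn": [0, 0, 0]}, {"gripper": 0.025, "slide": [0.016, -0.04, 0], "turn": [0, 0, 0]}])

```text
time_s: 9.8
tool_pos: [0.5383, 0.0435, 0.2888]
tool_rot: [[0.997, 0.073, -0.003], [0.073, -0.997, 0.0], [-0.003, -0.0, -1.0]]
force: [1.2, -0.2, -5.8]
opening: 0.039
```

Emit:
jog_arm(deltas=[{"gripper": 0.025, "slide": [0.016, -0.04, 0], "turn": [0, 0, 0]}, {"gripper": 0.025, "slide": [0.012, -0.025, 0], "turn": [0, 0, 0]}, {"gripper": 0.025, "slide": [0.006, -0.014, 0], "turn": [0, 0, 0]}, {"gripper": 0.025, "slide": [0, 0, 0], "turn": [0, 0, 0]}, {"gripper": 0.025, "slide": [0, 0, 0], "turn": [0, 0, 0]}])

```text
time_s: 10.3
tool_pos: [0.5663, 0.1225, 0.2891]
tool_rot: [[0.997, 0.073, -0.003], [0.073, -0.997, -0.002], [-0.003, 0.001, -1.0]]
force: [-1.2, -0.3, -6.3]
opening: 0.0392
```

Run:
```python
from h import *
plan(.5677,.1245,.2175,4.15)
for n in('scene','top'):
    im,d=grab_frame(n);cv2.imwrite(f"pics/{n}5.png",cv2.resize(im[130:300,240:420] if n=='scene' else im[165:265,190:350],None,fx=4.4,fy=4.4,interpolation=cv2.INTER_CUBIC) if n=='top' else cv2.resize(im[130:300,240:420],None,fx=3.3,fy=3.3,interpolation=cv2.INTER_CUBIC))
```

```text
t 10.3 pos [0.5663 0.1225 0.2891] yaw 4.2 F [-1.2 -0.3 -6.3] open 0.0392 j [ 5. 21. 96. -0. 63. 91.]
 turn [0.0013 0.003  0.0009] slide now [ 0.0017 -0.002   0.0716] slide after turn [ 0.0015 -0.0019  0.0716]
```

View pics/scene5.png

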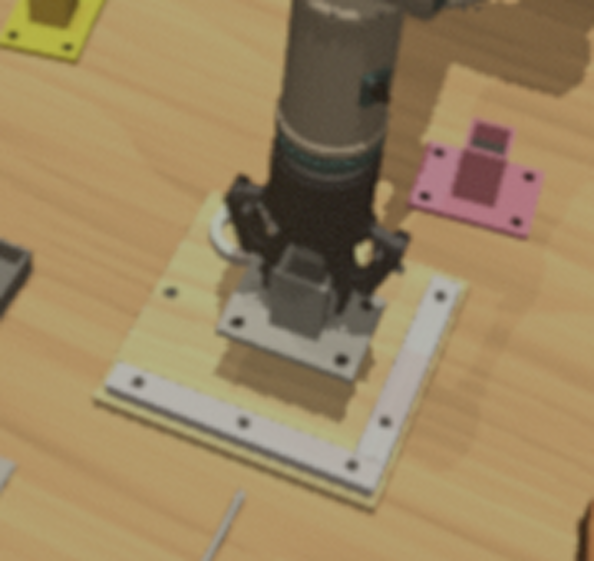

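View pics/top5.png

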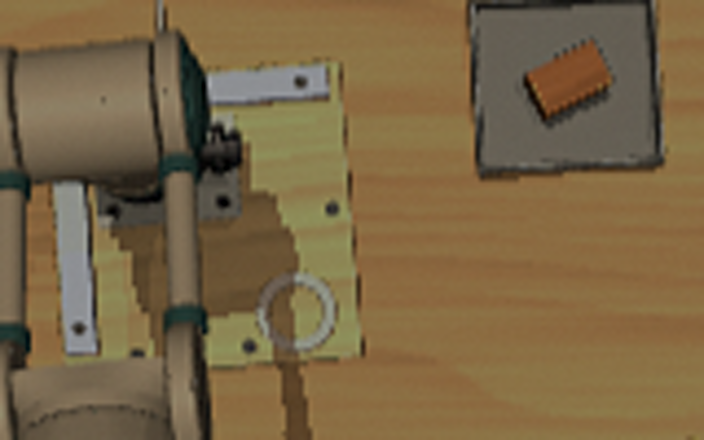

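The foot is held level and aligned with the fences, inside the corner. I lower it to just above the plate.

Emit:
jog_arm(deltas=[{"gripper": 0.025, "slide": [0.001, -0.001, 0.015], "turn": [0, 0.002, 0]}, {"gripper": 0.025, "slide": [0, 0, 0.025], "turn": [0, 0, 0]}, {"gripper": 0.025, "slide": [0, 0, 0.02], "turn": [0, 0, 0]}, {"gripper": 0.025, "slide": [0, 0, 0.01], "turn": [0, 0, 0]}, {"gripper": 0.025, "slide": [0, 0, 0.0], "turn": [0, 0, 0]}])

```text
time_s: 10.9
tool_pos: [0.5673, 0.123, 0.2187]
tool_rot: [[0.997, 0.071, -0.002], [0.071, -0.997, -0.001], [-0.002, 0.0, -1.0]]
force: [0.1, -0.8, -6.2]
opening: 0.0389
```

Emit:
jog_arm(deltas=[{"gripper": 0.025, "slide": [0, 0, 0], "turn": [0, 0, 0]}, {"gripper": 0.025, "slide": [0, 0, 0], "turn": [0, 0, 0]}, {"gripper": 0.025, "slide": [0, 0, 0], "turn": [0, 0, 0]}, {"gripper": 0.025, "slide": [0, 0, 0], "turn": [0, 0, 0]}, {"gripper": 0.025, "slide": [0, 0, 0], "turn": [0, 0, 0]}])

```text
time_s: 11.4
tool_pos: [0.5682, 0.1242, 0.2205]
tool_rot: [[0.997, 0.073, 0.003], [0.073, -0.997, 0.0], [0.003, 0.0, -1.0]]
force: [0.6, -0.4, -6.2]
opening: 0.0394
```

Run:
```python
from h import *
plan(.5677,.1245,.2125,4.15)
```

```text
t 11.4 pos [0.5682 0.1242 0.2205] yaw 4.18 F [ 0.6 -0.4 -6.2] open 0.0394 j [  5.  25. 100.  -0.  54.  91.]
 turn [ 0.0001 -0.0028  0.0006] slide now [-0.0004 -0.0004  0.008 ] slide after turn [-0.0004 -0.0004  0.008 ]
```

Emit:
jog_arm(deltas=[{"gripper": 0.025, "slide": [0, 0, 0.003], "turn": [0, -0.002, 0]}, {"gripper": 0.025, "slide": [0, 0, 0.002], "turn": [0, 0, 0]}, {"gripper": 0.025, "slide": [0, 0, 0.001], "turn": [0, 0, 0]}, {"gripper": 0.025, "slide": [0, 0, 0], "turn": [0, 0, 0]}, {"gripper": 0.025, "slide": [0, 0, 0.0], "turn": [0, 0, 0]}])

```text
time_s: 11.9
tool_pos: [0.5681, 0.1241, 0.2139]
tool_rot: [[0.997, 0.073, -0.0], [0.073, -0.997, -0.0], [-0.0, 0.0, -1.0]]
force: [0.2, -0.4, -6.8]
opening: 0.0392
```

Emit:
jog_arm(deltas=[{"gripper": 0.025, "slide": [0, 0, 0.001], "turn": [0, 0, 0]}, {"gripper": 0.025, "slide": [0, 0, 0], "turn": [0, 0, 0]}, {"gripper": 0.025, "slide": [0, 0, 0], "turn": [0, 0, 0]}, {"gripper": 0.025, "slide": [0, 0, 0], "turn": [0, 0, 0]}, {"gripper": 0.025, "slide": [0, 0, 0], "turn": [0, 0, 0]}])

```text
time_s: 12.4
tool_pos: [0.5682, 0.1241, 0.2131]
tool_rot: [[0.997, 0.073, 0.0], [0.073, -0.997, -0.0], [0.0, 0.0, -1.0]]
force: [-0.0, 0.0, -4.9]
opening: 0.039
```

Emit:
jog_arm(deltas=[{"gripper": 0.025, "slide": [0, 0, 0.001], "turn": [0, 0, 0]}, {"gripper": 0.025, "slide": [0, 0, 0], "turn": [0, 0, 0]}, {"gripper": 0.025, "slide": [0, 0, 0], "turn": [0, 0, 0]}, {"gripper": 0.025, "slide": [0, 0, 0], "turn": [0, 0, 0]}, {"gripper": 0.025, "slide": [0, 0, 0], "turn": [0, 0, 0]}])

```text
time_s: 12.9
tool_pos: [0.5681, 0.1241, 0.2131]
tool_rot: [[0.997, 0.073, 0.001], [0.073, -0.997, -0.0], [0.001, 0.0, -1.0]]
force: [-2.4, -0.0, 5.4]
opening: 0.0391
```

The foot touched the plate at z=0.213. Now I slide it to the far fence.

Emit:
jog_arm(deltas=[{"gripper": 0.025, "slide": [0.002, 0, 0], "turn": [0, 0, 0]}, {"gripper": 0.025, "slide": [0.002, 0, 0], "turn": [0, 0, 0]}, {"gripper": 0.025, "slide": [0.002, 0, 0], "turn": [0, 0, 0]}, {"gripper": 0.025, "slide": [0.002, 0, 0], "turn": [0, 0, 0]}, {"gripper": 0.025, "slide": [0.002, 0, 0], "turn": [0, 0, 0]}])

```text
time_s: 13.4
tool_pos: [0.5719, 0.1245, 0.2136]
tool_rot: [[0.997, 0.073, -0.018], [0.073, -0.997, -0.002], [-0.018, 0.001, -1.0]]
force: [-22.9, -1.3, 28.8]
opening: 0.0389
```

Emit:
jog_arm(deltas=[{"gripper": 0.025, "slide": [0.001, 0, 0], "turn": [0, 0, 0]}, {"gripper": 0.025, "slide": [0.001, 0, 0], "turn": [0, 0, 0]}, {"gripper": 0.025, "slide": [0, 0, 0], "turn": [0, 0, 0]}, {"gripper": 0.025, "slide": [0, 0, 0], "turn": [0, 0, 0]}, {"gripper": 0.025, "slide": [0, 0, 0], "turn": [0, 0, 0]}])

```text
time_s: 13.9
tool_pos: [0.5726, 0.1245, 0.2138]
tool_rot: [[0.997, 0.073, -0.021], [0.073, -0.997, -0.002], [-0.021, 0.001, -1.0]]
force: [-23.7, -1.8, 28.3]
opening: 0.0388
```

Emit:
jog_arm(deltas=[{"gripper": 0.025, "slide": [0.001, 0, 0], "turn": [0, 0, 0]}, {"gripper": 0.025, "slide": [0.001, 0, 0], "turn": [0, 0, 0]}, {"gripper": 0.025, "slide": [0, 0, 0], "turn": [0, 0, 0]}, {"gripper": 0.025, "slide": [0, 0, 0], "turn": [0, 0, 0]}, {"gripper": 0.025, "slide": [0, 0, 0], "turn": [0, 0, 0]}])

```text
time_s: 14.4
tool_pos: [0.5733, 0.1246, 0.2139]
tool_rot: [[0.997, 0.073, -0.025], [0.073, -0.997, -0.002], [-0.025, 0.001, -1.0]]
force: [-27.6, -2.6, 32.7]
opening: 0.0393
```

The foot is sticking: at 27 N sideways, plate friction is loading it and tilting the tool. I back off, carry part of the weight and try again.

Emit:
jog_arm(deltas=[{"gripper": 0.025, "slide": [-0.003, 0, 0], "turn": [0, 0, 0]}, {"gripper": 0.025, "slide": [-0.003, 0, 0], "turn": [0, 0, 0]}, {"gripper": 0.025, "slide": [-0.002, 0, -0.001], "turn": [0, 0, 0]}, {"gripper": 0.025, "slide": [0, 0, -0.001], "turn": [0, 0, 0]}, {"gripper": 0.025, "slide": [0, 0, 0], "turn": [0, 0, 0]}])

```text
time_s: 14.9
tool_pos: [0.5745, 0.1245, 0.2135]
tool_rot: [[0.997, 0.073, 0.001], [0.073, -0.997, -0.0], [0.001, 0.0, -1.0]]
force: [0.1, -0.5, -7.1]
opening: 0.0394
```

Run:
```python
from h import *
plan(.5677,.1245,.2125,4.15)
print(sensors.read_state()['ft_torque'])
```

```text
t 14.9 pos [0.5745 0.1245 0.2135] yaw 4.16 F [ 0.1 -0.5 -7.1] open 0.0394 j [  5.  26. 100.  -0.  54.  91.]
 turn [ 0.     -0.0006  0.0003] slide now [-0.0068 -0.0005  0.001 ] slide after turn [-0.0068 -0.0005  0.001 ]
[ 0.0716861  -0.0254388   0.03413755]
```

Emit:
jog_arm(deltas=[{"gripper": 0.025, "slide": [0.002, 0, 0], "turn": [0, 0, 0]}, {"gripper": 0.025, "slide": [0.002, 0, 0], "turn": [0, 0, 0]}, {"gripper": 0.025, "slide": [0.001, 0, 0], "turn": [0, 0, 0]}, {"gripper": 0.025, "slide": [0, 0, 0], "turn": [0, 0, 0]}, {"gripper": 0.025, "slide": [0, 0, 0], "turn": [0, 0, 0]}])

```text
time_s: 15.4
tool_pos: [0.5792, 0.1248, 0.2138]
tool_rot: [[0.997, 0.073, -0.0], [0.073, -0.997, -0.0], [-0.0, 0.0, -1.0]]
force: [-0.2, 0.4, -6.8]
opening: 0.0394
```

Emit:
jog_arm(deltas=[{"gripper": 0.025, "slide": [0.001, 0, 0], "turn": [0, 0, 0]}, {"gripper": 0.025, "slide": [0.001, 0, 0], "turn": [0, 0, 0]}, {"gripper": 0.025, "slide": [0, 0, 0], "turn": [0, 0, 0]}, {"gripper": 0.025, "slide": [0, 0, 0], "turn": [0, 0, 0]}, {"gripper": 0.025, "slide": [0, 0, 0], "turn": [0, 0, 0]}])

```text
time_s: 15.9
tool_pos: [0.581, 0.125, 0.214]
tool_rot: [[0.997, 0.073, -0.0], [0.073, -0.997, -0.0], [-0.0, 0.0, -1.0]]
force: [0.1, -0.6, -5.6]
opening: 0.0389
```

Emit:
jog_arm(deltas=[{"gripper": 0.025, "slide": [0.001, 0, 0], "turn": [0, 0, 0]}, {"gripper": 0.025, "slide": [0.001, 0, 0], "turn": [0, 0, 0]}, {"gripper": 0.025, "slide": [0, 0, 0], "turn": [0, 0, 0]}, {"gripper": 0.025, "slide": [0, 0, 0], "turn": [0, 0, 0]}, {"gripper": 0.025, "slide": [0, 0, 0], "turn": [0, 0, 0]}])

```text
time_s: 16.4
tool_pos: [0.5823, 0.1251, 0.2138]
tool_rot: [[0.997, 0.072, -0.002], [0.072, -0.997, -0.0], [-0.002, 0.0, -1.0]]
force: [-4.2, -0.5, -4.1]
opening: 0.0391
```

It met the far fence where expected (x=0.582), with about 4 N. Now I ease off slightly and go to the side fence.

Emit:
jog_arm(deltas=[{"gripper": 0.025, "slide": [-0.001, -0.002, 0], "turn": [0, 0, 0]}, {"gripper": 0.025, "slide": [0, -0.003, 0], "turn": [0, 0, 0]}, {"gripper": 0.025, "slide": [0, -0.003, 0], "turn": [0, 0, 0]}, {"gripper": 0.025, "slide": [0, -0.002, 0], "turn": [0, 0, 0]}, {"gripper": 0.025, "slide": [0, -0.001, 0], "turn": [0, 0, 0]}])

```text
time_s: 16.9
tool_pos: [0.5811, 0.1362, 0.2138]
tool_rot: [[0.997, 0.073, -0.001], [0.073, -0.997, -0.0], [-0.001, 0.0, -1.0]]
force: [-3.9, -2.8, -5.9]
opening: 0.0391
```

Emit:
jog_arm(deltas=[{"gripper": 0.025, "slide": [0, -0.001, 0], "turn": [0, 0, 0]}, {"gripper": 0.025, "slide": [0, -0.001, 0], "turn": [0, 0, 0]}, {"gripper": 0.025, "slide": [0, 0, 0], "turn": [0, 0, 0]}, {"gripper": 0.025, "slide": [0, 0, 0], "turn": [0, 0, 0]}, {"gripper": 0.025, "slide": [0, 0, 0], "turn": [0, 0, 0]}])

```text
time_s: 17.4
tool_pos: [0.581, 0.1381, 0.214]
tool_rot: [[0.997, 0.073, -0.0], [0.073, -0.997, 0.0], [-0.0, -0.0, -1.0]]
force: [-3.7, -1.7, -7.2]
opening: 0.0388
```

Emit:
jog_arm(deltas=[{"gripper": 0.025, "slide": [0, -0.001, 0], "turn": [0, 0, 0]}, {"gripper": 0.025, "slide": [0, -0.001, 0], "turn": [0, 0, 0]}, {"gripper": 0.025, "slide": [0, 0, 0], "turn": [0, 0, 0]}, {"gripper": 0.025, "slide": [0, 0, 0], "turn": [0, 0, 0]}, {"gripper": 0.025, "slide": [0, 0, 0], "turn": [0, 0, 0]}])

```text
time_s: 17.9
tool_pos: [0.5809, 0.14, 0.214]
tool_rot: [[0.997, 0.073, -0.0], [0.073, -0.997, -0.0], [-0.0, 0.0, -1.0]]
force: [-3.4, -2.6, -5.8]
opening: 0.039
```

Emit:
jog_arm(deltas=[{"gripper": 0.025, "slide": [0, -0.001, 0], "turn": [0, 0, 0]}, {"gripper": 0.025, "slide": [0, -0.001, 0], "turn": [0, 0, 0]}, {"gripper": 0.025, "slide": [0, 0, 0], "turn": [0, 0, 0]}, {"gripper": 0.025, "slide": [0, 0, 0], "turn": [0, 0, 0]}, {"gripper": 0.025, "slide": [0, 0, 0], "turn": [0, 0, 0]}])

```text
time_s: 18.4
tool_pos: [0.5808, 0.1406, 0.2141]
tool_rot: [[0.997, 0.073, -0.0], [0.073, -0.997, -0.003], [-0.001, 0.003, -1.0]]
force: [-4.4, -8.4, -5.7]
opening: 0.0393
```

Emit:
jog_arm(deltas=[{"gripper": 0.025, "slide": [0, -0.001, 0], "turn": [0, 0, 0]}, {"gripper": 0.025, "slide": [0, -0.001, 0], "turn": [0, 0, 0]}, {"gripper": 0.025, "slide": [0, 0, 0], "turn": [0, 0, 0]}, {"gripper": 0.025, "slide": [0, 0, 0], "turn": [0, 0, 0]}, {"gripper": 0.025, "slide": [0, 0, 0], "turn": [0, 0, 0]}])

```text
time_s: 18.9
tool_pos: [0.5808, 0.1413, 0.2143]
tool_rot: [[0.997, 0.074, -0.0], [0.074, -0.997, -0.006], [-0.001, 0.006, -1.0]]
force: [-3.9, -13.3, -4.0]
opening: 0.0387
```

Run:
```python
from h import *
plan(.5815,.1405,.2125,4.15)
print(sensors.read_state()['ft_torque'])
```

```text
t 18.9 pos [0.5808 0.1413 0.2143] yaw 4.24 F [ -3.9 -13.3  -4. ] open 0.0387 j [ 7. 27. 98. -0. 55. 93.]
 turn [0.0065 0.0008 0.0015] slide now [0.0007 0.0008 0.0018] slide after turn [0.0007 0.0009 0.0018]
[-2.37244321  0.76266584 -0.62666515]
```

Both fences are met. I ease the y push, lower onto the plate, then load both directions.

Emit:
jog_arm(deltas=[{"gripper": 0.025, "slide": [0, 0.002, 0], "turn": [0, 0, 0]}, {"gripper": 0.025, "slide": [0, 0, 0.001], "turn": [0, 0, 0]}, {"gripper": 0.025, "slide": [0, 0, 0], "turn": [0, 0, 0]}, {"gripper": 0.025, "slide": [0, 0, 0], "turn": [0, 0, 0]}, {"gripper": 0.025, "slide": [0, 0, 0], "turn": [0, 0, 0]}])

```text
time_s: 19.4
tool_pos: [0.5808, 0.1406, 0.2138]
tool_rot: [[0.997, 0.073, -0.0], [0.073, -0.997, -0.003], [-0.0, 0.003, -1.0]]
force: [-4.6, -7.9, -1.7]
opening: 0.039
```

Emit:
jog_arm(deltas=[{"gripper": 0.025, "slide": [0.001, 0, 0], "turn": [0, 0, 0]}, {"gripper": 0.025, "slide": [0.001, 0, 0], "turn": [0, 0, 0]}, {"gripper": 0.025, "slide": [0.001, 0, 0], "turn": [0, 0, 0]}, {"gripper": 0.025, "slide": [0, 0, 0], "turn": [0, 0, 0]}, {"gripper": 0.025, "slide": [0, 0, 0], "turn": [0, 0, 0]}])

```text
time_s: 19.9
tool_pos: [0.5819, 0.1408, 0.2139]
tool_rot: [[0.997, 0.073, -0.006], [0.073, -0.997, -0.004], [-0.006, 0.003, -1.0]]
force: [-10.7, -9.2, 3.6]
opening: 0.0386
```

Emit:
jog_arm(deltas=[{"gripper": 0.025, "slide": [0, -0.001, 0], "turn": [0, 0, 0]}, {"gripper": 0.025, "slide": [0, -0.001, 0], "turn": [0, 0, 0]}, {"gripper": 0.025, "slide": [0, -0.001, 0], "turn": [0, 0, 0]}, {"gripper": 0.025, "slide": [0, 0, 0], "turn": [0, 0, 0]}, {"gripper": 0.025, "slide": [0, 0, 0], "turn": [0, 0, 0]}])

```text
time_s: 20.4
tool_pos: [0.5819, 0.1417, 0.2138]
tool_rot: [[0.997, 0.073, -0.005], [0.073, -0.997, -0.008], [-0.006, 0.008, -1.0]]
force: [-8.6, -17.3, 3.2]
opening: 0.0395
```

Emit:
jog_arm(deltas=[{"gripper": 0.025, "slide": [0.001, 0, 0], "turn": [0, 0, 0]}, {"gripper": 0.025, "slide": [0.001, 0, 0], "turn": [0, 0, 0]}, {"gripper": 0.025, "slide": [0.001, 0, 0], "turn": [0, 0, 0]}, {"gripper": 0.025, "slide": [0.001, 0, 0], "turn": [0, 0, 0]}, {"gripper": 0.025, "slide": [0, 0, 0], "turn": [0, 0, 0]}])

```text
time_s: 20.9
tool_pos: [0.5834, 0.1419, 0.2139]
tool_rot: [[0.997, 0.073, -0.013], [0.073, -0.997, -0.009], [-0.014, 0.008, -1.0]]
force: [-16.5, -16.9, 10.2]
opening: 0.039
```

Emit:
jog_arm(deltas=[{"gripper": 0.025, "slide": [0, 0, -0.0005], "turn": [0, 0, 0]}, {"gripper": 0.025, "slide": [0, 0, 0], "turn": [0, 0, 0]}, {"gripper": 0.025, "slide": [0, 0, 0], "turn": [0, 0, 0]}, {"gripper": 0.025, "slide": [0, 0, 0], "turn": [0, 0, 0]}, {"gripper": 0.025, "slide": [0, 0, 0], "turn": [0, 0, 0]}])

```text
time_s: 21.4
tool_pos: [0.5834, 0.1419, 0.214]
tool_rot: [[0.997, 0.073, -0.013], [0.073, -0.997, -0.009], [-0.014, 0.008, -1.0]]
force: [-15.6, -16.8, 7.5]
opening: 0.0392
```

Run:
```python
from h import *
plan(.5815,.1405,.2125,4.15)
print(sensors.read_state()['ft_torque'],sensors.read_state()['tool_rot'].round(4))
im,d=grab_frame('scene');cv2.imwrite("pics/s6.png",cv2.resize(im[140:300,240:420],None,fx=3.4,fy=3.4,interpolation=cv2.INTER_CUBIC));cv2.imwrite("pics/s6full.png",im);np.save("pics/s6.npy",d)
im,d=grab_frame('top');cv2.imwrite("pics/t6.png",cv2.resize(im[165:265,190:350],None,fx=5,fy=5,interpolation=cv2.INTER_CUBIC));np.save("pics/t6.npy",d)
```

```text
t 21.4 pos [0.5834 0.1419 0.214 ] yaw 4.2 F [-15.6 -16.8   7.5] open 0.0392 j [ 7. 27. 98. -1. 56. 93.]
 turn [0.0081 0.0137 0.001 ] slide now [-0.002   0.0012  0.0015] slide after turn [-0.002   0.0013  0.0015]
[-2.82482588  2.54809397 -0.87657103] [[ 0.9972  0.0734 -0.013 ]
 [ 0.0733 -0.9973 -0.0091]
 [-0.0137  0.0081 -0.9999]]
```

View pics/s6.png

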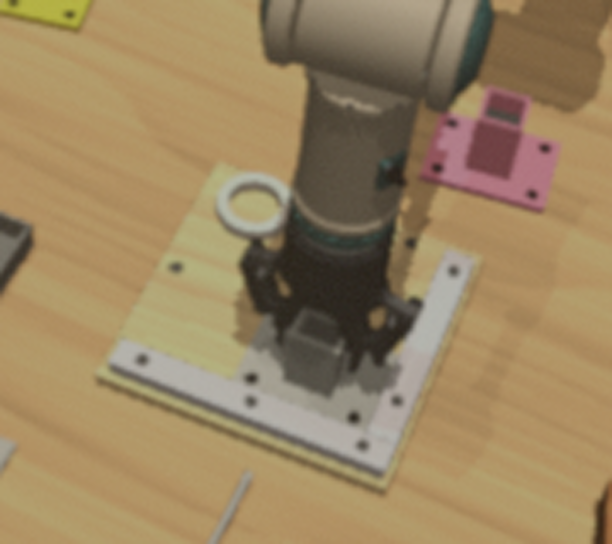

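View pics/t6.png

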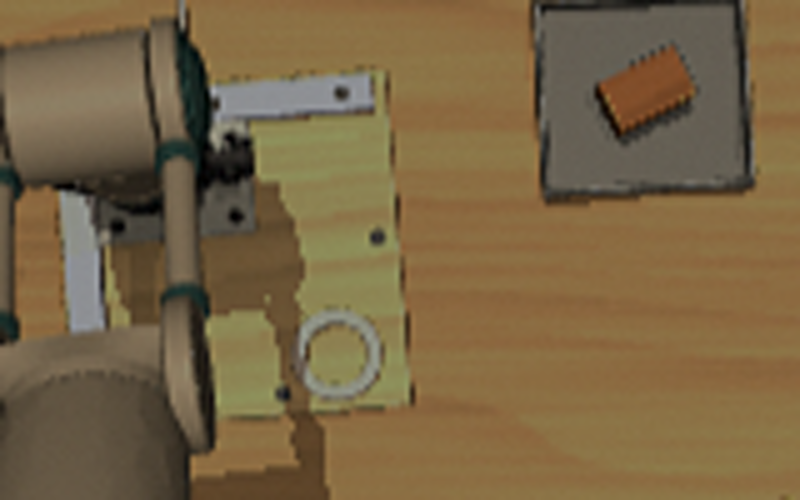

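The foot is square in the corner with its edges against both fences. The grip centre works out at (0.581,0.140) against the predicted seat (0.5815,0.1405). The offcut is in the tray, and the tape hasn't moved. One hold to check it stays steady.

Emit:
jog_arm(deltas=[{"gripper": 0.025, "slide": [0, 0, 0], "turn": [0, 0, 0]}, {"gripper": 0.025, "slide": [0, 0, 0], "turn": [0, 0, 0]}, {"gripper": 0.025, "slide": [0, 0, 0], "turn": [0, 0, 0]}, {"gripper": 0.025, "slide": [0, 0, 0], "turn": [0, 0, 0]}, {"gripper": 0.025, "slide": [0, 0, 0], "turn": [0, 0, 0]}])

```text
time_s: 22.0
tool_pos: [0.5835, 0.1419, 0.214]
tool_rot: [[0.997, 0.073, -0.013], [0.073, -0.997, -0.009], [-0.014, 0.008, -1.0]]
force: [-15.2, -16.0, 8.7]
opening: 0.0394
```

Run:
```python
from h import *
plan(.5815,.1405,.2125,4.15)
from cell import job
print(job.job_done())
```

```text
t 22.0 pos [0.5835 0.1419 0.214 ] yaw 4.2 F [-15.2 -16.    8.7] open 0.0394 j [ 7. 27. 98. -1. 56. 93.]
 turn [0.0081 0.0136 0.001 ] slide now [-0.002   0.0012  0.0015] slide after turn [-0.002   0.0013  0.0015]
the job is handed in; nothing more can be done
None
```

The offcut is in the grey tray and released, and the steel foot is pressed into the jig corner, still held. I handed the job in at 22 s.

- **Final hold:** the wrist pushed about 15 N towards the far fence and 16 N towards the side fence, steady over the last half second. The tool's tilt was about 0.016 rad, its yaw was within 0.1° of the jig's, and the grip centre was within 1 mm of the predicted seat.
- **Pictures:** the last top view shows the offcut lying in the tray and the tape where it was. I did not measure the other things again.
- **Problem on the way:** my first slide along the plate jammed on friction at 27 N sideways and 33 N vertical. I backed off, carried the foot just clear of the plate to both fences, and then lowered it.
- **Not checked:** the wrist reading includes friction, so I did not measure the force on each fence separately. I also did not measure the foot's tilt and height on their own; I took them from the tool pose.

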